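Close the fresh-cheese tub and slide it into the tasting row

TASK

The tub of fresh cheese is only half closed: press its lid down where it stands until it sits level all round. Then slide the tub across the table, without lifting it, into the row between the two big cheese wheels, so that it stands midway between them and in line with them. Do not shift the wheels or disturb the other goods, and leave the lid closed.

Things in the scene. Friction and masses are not known exactly. Their poses are not given: they have to be found in the camera images.
- tub: Round white plastic tub of fresh cheese, loose, 0.3 to 0.5 kg, left or right of the row. 108 mm across at its collar (36 to 43 mm up, the widest part, where a pusher meets it), 94 mm below that, 53 mm high when closed; too wide to grip across. Origin: centre of its underside. z is up; x points from the lid's engaged side to its free side.
- lid (a joint): Angle of the tub's white snap lid (105 mm disc, rim 1.5 mm proud of its top), rad: 0 = closed and level (a stop); starts at 0.15 to 0.24, engaged on one side, 15 to 24 mm up on the other. Turns about the tub's rim at the engaged side (tub frame x = -50 mm, 46.5 mm up). A stiff snap fit: stays where left, yields to about 4 N down near the free edge, 7 N at the middle.
- lid_free_edge (a point): Point on top of the lid's rim at its free (raised) side, 50 mm from the lid's centre; 52 mm above the table when closed.
- wheel_near: Big grey-rinded cheese wheel, 130 mm across, 60 mm high, about 0.85 kg, standing loose on the table: the one of the row nearer to the robot. Origin: centre of its underside. Its x axis points along the row, to the centre of the other wheel.
- wheel_far: The second big wheel, same size and weight, farther from the robot; its centre is 304 to 320 mm from the first one's. Origin: centre of its underside. Its x axis points the same way, away from the first wheel.
- jar: Bystander: closed glass jar with a white lid, 72 mm across, 110 mm high, standing on the other side of the row from the tub. Origin: centre of its underside.
- small_wheel: Bystander: small brown cheese wheel, 84 mm across, 45 mm high, at a far corner. Origin: centre of its underside.
- wedge: Bystander: wedge of blue cheese, 105 mm long, 91 mm wide at the rind, 70 mm high, at the other far corner. Origin: on the underside, 60 mm from its point along its x axis.
Mind the look-alikes: they are no part of the job. Leave any red look-alike of the tub alone. What is shaped like the wheel_far but yellow is not meant.

How it is judged (in metres and radians):
On the way:
1. the lid is pressed level (within 0.03 rad) while the tub is still within 40 mm of where it stood (value of joint lid below 0.03 rad and distance of tub from where it was at the start of the episode below 0.04 m), for 0.2 s.
At the end, for the whole second after the job is handed in: The lid is level (within 0.03 rad); the tub stands flat and still between the two wheels, its centre at least 140 mm from each wheel's centre measured along the row (midway within 12 mm or better) and within 15 mm of the straight line through the wheels' centres (value of joint lid below 0.03 rad and x of tub in the frame of wheel_near above 0.14 m and x of tub in the frame of wheel_far below -0.14 m and y of tub in the frame of wheel_near between -0.015 and 0.015 m and angle between tub's own z axis and vertical below 0.05 rad and height (world z) of tub below 0.005 m and linear speed of tub below 0.01 m/s); the robot touches nothing.
It fails at once if a wheel of the row is shifted by more than 8 mm (distance of any of wheel_near, wheel_far from where it was at the start of the episode above 0.008 m).
It fails at once if another item (jar, small wheel, wedge) is moved by more than 15 mm (distance of any of jar, small_wheel, wedge from where it was at the start of the episode above 0.015 m).
It fails at once if the tub is lifted off the table (more than 12 mm) or tipped (more than 0.25 rad) (height (world z) of tub above 0.012 m or angle between tub's own z axis and vertical above 0.25 rad).
It also fails if it takes over 58 s, if anything falls off the work surface, if the arm or the gripper's body presses on something with over 40 N, if the wrist force passes 120 N, or if a joint passes its speed limit or range.

ROBOT

A 6-joint arm with a two-finger parallel gripper is mounted at the origin on the work surface. World frame = base frame: x ahead of the robot, y to its left, z up, the work surface at z = 0. Lengths are in mm, angles in rad, forces in N, time in s.
With the tool pointing down it reaches from about 300 to 775 mm from the base axis. Payload 14.6 kg.
Tool frame: the origin (TCP) lies on the centre line of the jaws, within the pads' length; the fingertips stand 19 mm ahead of it and the grasp point (between the pads) is the TCP (bot.tip_reach is the distance from the TCP to the fingertips, in mm); z points along the fingers, y is the line along which they close (so a half turn about z gives the same grasp; the last joint's range is limited). The gripper opens to 85 mm and grips with 20 to 120 N. Pads are 22 mm wide; open, the fingers measure 114 mm over their backs; the gripper's body (76 mm by 85 mm) begins 54 mm behind the grasp point. The pads swing forward as they close: fully open they stand 13 mm farther back than shut.
Start: joints at [1.062, 0.3, 1.521, -0, 1.321, -0.067], TCP at [235.158, 497.182, 250.281] pointing down, gripper open.
Joint ranges: [-3.03, 3.03], [-0.79, 2.21], [0.23, 2.52], [-1.04, 4.18], [0, 3.07], [-2.55, 2.55]. Speed limits (rad/s): [2.22, 2.22, 2.57, 3.14, 3.14, 3.14].

INTERFACE

Orientations are given as a unit quaternion [w, x, y, z].
In Python, from rig import bot gives the robot as it stands. Calls block until the motion is done:
- bot.move_to(position, orientation): joint-space move of the TCP to a pose.
- bot.servo_line(position, attitude=None, speed=150, until_force=None): straight line of the TCP; attitude=None keeps the orientation; speed is the mean speed in mm/s. With until_force (N) it stops when the force on the tool has changed by that much, and returns True; else False.
- bot.move_joints(angles): joint-space move.
- bot.move_gripper(opening, grip_force=None): finger opening in mm; grip_force is the grip in N (None keeps the last); returns when the fingers have stopped.
- bot.dwell(seconds).
- bot.ik(position, orientation): joint angles nearest the present ones, or None.
- bot.read_state(): the state.
- bot.read_camera(name): name is "scene" or "side" or "wrist"; returns a dict with "image" (400x640x3 uint8, blue, green, red), "depth" (400x640 float32, mm along the optical axis (not along the pixel's ray), 0 where there is no reading), "fovy" (degrees; the focal length in pixels is half the picture's height over the tangent of half this angle, whatever the lens; pixels are square), "cx", "cy" (the principal point, pixels), "eye" and "attitude" of the camera in the world; the wrist camera has in their place "mount" (4x4, takes a point from camera to tool coordinates, whose origin is the TCP and whose axes are the flange's). Camera axes: x right, y down, z forward; pixel columns grow to the right and rows downward; lengths in mm; the calibration is good to about 2 mm. A picture is of the moment at which its call begins: read the wrist's pose just before it.
A pose or a line that the arm cannot do raises bot.MotionError and nothing moves.
- bot.finish_job(): hands the job in; it is judged then, once.
The state is a dict: "clock": time; "joint_positions": joint angles; "qvel": joint speeds; "effort": joint torques, N m; "ee_pos": TCP position; "tool_rot": TCP orientation; "ft_force": force on the tool from outside, world axes, zero at the start; "moment": the same for the moment, N m; "grip_width": finger opening in mm; "grip_force": force on a finger pad.
Only numpy, scipy, OpenCV 4.12 (cv2) and the standard library are available. Lean on these libraries where they do the work, as an engineer would, in place of code of your own. Each camera call takes 0.05 s, during which the arm holds its last target. There are 200 camera calls.

## Working session

There is one attempt and no reset: what is moved stays moved. The work goes in short steps, each a Python script; the robot and the scene stay as the last script left them, time stands still between calls to the robot, and variables do not carry over. Pictures are saved under pics/ and viewed, at most 10 in all, crops included, and the job is handed in when it is done.

```bash
ls; mkdir -p pics
cat > h.py <<'E'
import numpy as np, cv2
from scipy.spatial.transform import Rotation as R
from rig import bot
def rot(q): return R.from_quat([q[1],q[2],q[3],q[0]]).as_matrix()
def cloud(c):
    h,w=c["depth"].shape; f=h/2/np.tan(np.radians(c["fovy"])/2)
    u,v=np.meshgrid(np.arange(w),np.arange(h)); d=c["depth"]
    P=np.stack([(u-c["cx"])/f*d,(v-c["cy"])/f*d,d],-1)
    A=np.array(c["attitude"]); A=rot(A) if A.size==4 else A.reshape(3,3)
    W=P@A.T+np.array(c["eye"]); W[d<=0]=np.nan
    return W
E
python3 - <<'E'
from h import *
for n in("scene","side"):
    c=bot.read_camera(n); cv2.imwrite(f"pics/{n}0.png",c["image"]); np.savez(f"{n}0.npz",**c)
    print(n,c["fovy"],c["cx"],c["cy"],c["eye"],c["attitude"])
s=bot.read_state();print(s["clock"],s["ft_force"],s["tool_rot"])
E
```

```text
pics
scene 52.63523825324803 322.6297214539083 203.10162311996052 [1327.62914488   -5.91254708  789.63219781] [-0.29607997  0.6657225   0.62220153 -0.2863834 ]
side 45.32123053864819 318.3429034290927 199.1526547043303 [ 274.4268028  -988.42200243  939.90583175] [-0.42808335  0.89800324 -0.08592505  0.05432961]
0.1 [-0.18871645  0.4230898  -0.33875976] [-1.58664777e-04  2.19100907e-01  9.75702048e-01 -5.29055788e-04]
```

View pics/scene0.png

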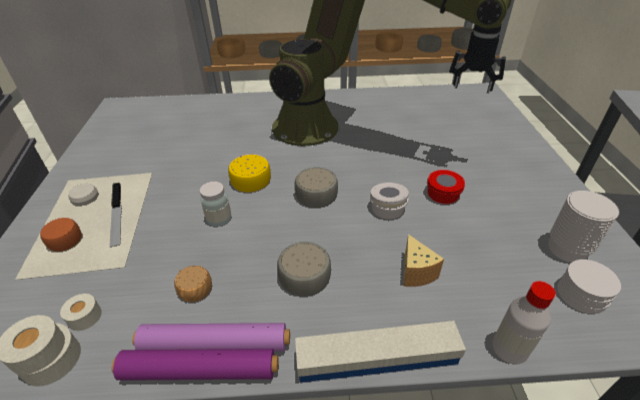

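View pics/side0.png

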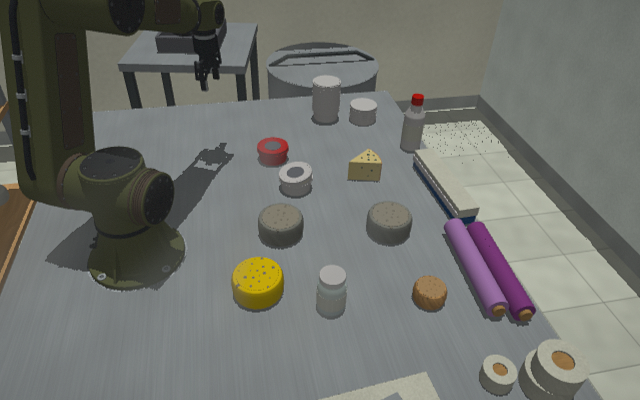

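Candidates for the tub in the scene view are the white one at (389,200), the red look-alike at (446,186), and the white boxes at (588,285) and (583,225), which are too big. I choose (389,200). For the wheels I take grey near (316,187) and grey far (304,268). Yellow (249,172) is not meant. The jar is at (215,203).

```bash
cat > m.py <<'E'
from h import *
S={"scene":dict(near=(316,187),far=(304,268),tub=(389,200),red=(446,186),yellow=(249,172),jar=(215,203),small=(193,284),wedge=(422,262)),
 "side":dict(near=(281,225),far=(389,222),tub=(295,179),red=(272,151),yellow=(258,282),jar=(332,290),small=(430,292),wedge=(365,166))}
for n in S:
    c=dict(np.load(n+"0.npz")); W=cloud(c)
    for k,(u,v) in S[n].items():
        r=45; P=W[v-r:v+r,u-r:u+r]; m=np.nan_to_num(P[...,2],nan=0)>12
        nl,L=cv2.connectedComponents(m.astype(np.uint8)); l=L[r,r]; Q=P[L==l]
        zt=np.percentile(Q[:,2],98)
        T=Q[Q[:,2]>zt-8] if k not in("tub","red") else Q
        (x,y),rad=cv2.minEnclosingCircle(T[:,:2].astype(np.float32))
        print(n,k,l,len(T),"ztop %.1f"%zt,"c %.1f %.1f r %.1f"%(x,y,rad))
c=dict(np.load("side0.npz"));a=c["image"][145:210,250:330];b=np.load("scene0.npz")["image"][165:230,350:430]
cv2.imwrite("pics/crop.png",cv2.resize(np.hstack([a,b]),None,fx=5,fy=5,interpolation=2))
# lid plane
for n in S:
    W=cloud(dict(np.load(n+"0.npz"))); u,v=S[n]["tub"]; P=W[v-25:v+25,u-28:u+28].reshape(-1,3)
    Q=P[(P[:,2]>47)]; 
    for _ in range(6):
        A=np.c_[Q[:,:2],np.ones(len(Q))]; k=np.linalg.lstsq(A,Q[:,2],rcond=None)[0]; e=Q[:,2]-A@k; Q=Q[abs(e)<max(2.5*e.std(),1)]
    print(n,"tilt",np.hypot(*k[:2]),"uphill dir",np.degrees(np.arctan2(k[1],k[0])),len(Q),e.std(),Q.mean(0),Q[:,2].min(),Q[:,2].max())
E
python3 m.py
```

```text
scene near 4 873 ztop 63.2 c 395.9 22.2 r 63.2
scene far 1 1648 ztop 63.3 c 700.6 -24.0 r 62.7
scene tub 2 1067 ztop 68.0 c 469.3 224.3 r 56.3
scene red 1 963 ztop 55.3 c 419.6 400.9 r 55.5
scene yellow 2 765 ztop 62.9 c 308.6 -184.3 r 63.7
scene jar 2 311 ztop 112.0 c 476.4 -259.6 r 33.2
scene small 1 699 ztop 48.2 c 721.4 -285.6 r 41.1
scene wedge 1 762 ztop 73.0 c 701.8 249.6 r 58.5
side near 2 994 ztop 62.5 c 393.5 19.1 r 62.3
side far 7 956 ztop 62.9 c 701.0 -26.9 r 65.7
side tub 2 872 ztop 66.8 c 471.2 223.2 r 57.3
side red 2 649 ztop 54.6 c 420.8 400.8 r 57.2
side yellow 2 1495 ztop 62.6 c 309.0 -184.4 r 62.6
side jar 1 463 ztop 111.8 c 477.7 -261.0 r 33.2
side small 2 595 ztop 48.0 c 720.7 -287.0 r 39.7
side wedge 5 307 ztop 72.1 c 704.3 247.6 r 58.2
scene tilt 0.15780971498891513 uphill dir 10.476082962351022 609 1.2149171574491922 [470.13493523 224.39607996  60.45945581] 51.03285883069657 70.0755657545833
side tilt 0.168158292186644 uphill dir 7.432138780467106 589 2.0747824829419406 [468.3961984  223.69888886  58.00168184] 47.25186977402234 70.50579795392605
```

View pics/crop.png

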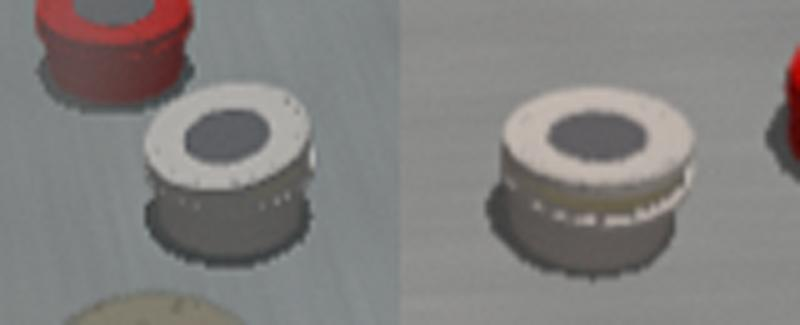

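The crop shows the white tub's lid raised on the side away from the robot, at about azimuth 9°. All sizes and heights match the description. Next is the lid press.

```bash
cat >> h.py <<'E'
def down(d,s=1):
    x=s*np.array([d[0],d[1],0])/np.hypot(*d[:2]); z=np.array([0,0,-1.]); y=np.cross(z,x)
    q=R.from_matrix(np.c_[x,y,z]).as_quat(); return [q[3],q[0],q[1],q[2]]
near=np.array([394.7,20.7]); far=np.array([700.8,-25.5]); mid=(near+far)/2
n=np.array([-(far-near)[1],(far-near)[0]]); n/=np.hypot(*n)   # towards the tub
E
python3 - <<'E'
from h import *
tub=np.array([470,224.]); W=mid+n*110; d1=(W-tub)/np.linalg.norm(W-tub)
print(n,W,d1,bot.tip_reach)
for s in(1,-1):
    for p,d,z in((tub-72*d1,d1,150),(tub-72*d1,d1,35),(W-52*d1,d1,35),(W+n*75,-n,35),(mid+n*50,-n,35)):
        q=bot.ik([*p,z],down(d,s)); print(s,None if q is None else np.round(q,2))
u=np.array([np.cos(.155),np.sin(.155)]); p=tub+43*u
bot.move_gripper(0); print(bot.tip_reach)
bot.move_to([*p,140],down(d1,1 if bot.ik([*p,140],down(d1,1)) is not None else -1))
s=bot.read_state(); print(s["clock"],s["grip_width"],s["ee_pos"],s["ft_force"])
r=bot.servo_line([*p,66],speed=30,until_force=18)
s=bot.read_state(); print(r,s["clock"],s["ee_pos"],s["ft_force"])
bot.dwell(.3); s=bot.read_state(); print(s["ee_pos"],s["ft_force"])
bot.servo_line([*p,160],speed=150)
for k in("scene","side"):
    c=bot.read_camera(k); np.savez(k+"0.npz",**c)
print(bot.read_state()["clock"])
E
python3 m.py | grep -E "tub|tilt"
```

```text
[0.14924077 0.98880089] [564.16648514 106.36809742] [ 0.62494171 -0.78067141] 19.0
1 None
1 None
1 None
1 None
1 None
-1 [ 0.51  0.32  1.75 -0.    1.08 -0.16]
-1 [ 0.51  0.5   1.81 -0.    0.83 -0.16]
-1 [ 0.2   0.58  1.68 -0.    0.88 -0.47]
-1 [ 0.24  0.67  1.53 -0.    0.95  0.39]
-1 [ 0.02  0.59  1.67 -0.    0.89  0.17]
19.0
2.35 0.09284782409134858 [512.2371493  231.53101934 140.37845651] [0.58411258 0.10384242 0.46980295]
True 4.5 [513.03012208 230.85625612  69.73493908] [-3.6608704  -1.32186789  9.68812032]
[512.92961474 230.83878513  69.72262226] [-3.31016498 -1.34510549 10.5778143 ]
5.65
scene tub 3 1042 ztop 54.9 c 470.4 225.2 r 55.8
side tub 4 791 ztop 53.9 c 471.4 222.3 r 57.4
scene tilt 0.005418872500873067 uphill dir -121.58672832752733 740 1.4494863648096372 [470.81848472 224.84961764  52.03353835] 48.327058141715156 55.63413304032997
side tilt 0.004252426314501414 uphill dir -117.87143073513845 521 1.718275782539717 [470.02025582 223.1390284   50.31776401] 47.039087457186156 54.63006590625412
```

The lid is level (tilt about 0.005 rad) and the tub has not moved. Now push stage 1, with the fingers cradling the collar.

```bash
python3 - <<'E'
from h import *
tub=np.array([470.5,224.]); W=mid+n*110; d1=(W-tub)/np.linalg.norm(W-tub); q=down(d1,-1)
a=tub-85*d1
bot.move_gripper(70); bot.move_to([*a,140],q); bot.servo_line([*a,32],speed=120)
s=bot.read_state(); print(s["clock"],s["grip_width"],s["ee_pos"],s["ft_force"])
bot.servo_line([*(W-52*d1),32],speed=60)
s=bot.read_state(); print(s["clock"],s["ee_pos"],s["ft_force"])
bot.servo_line([*(W-85*d1),32],speed=120); bot.servo_line([*(W-85*d1),140],speed=150)
for k in("scene","side"):
    c=bot.read_camera(k); np.savez(k+"0.npz",**c)
print(W,bot.read_state()["clock"])
E
sed -i 's/tub=(389,200)/tub=(364,218)/;s/tub=(295,179)/tub=(340,198)/' m.py
python3 - <<'E'
import numpy as np,cv2
a=[np.load(f"{k}0.npz")["image"] for k in("scene","side")]
cv2.imwrite("pics/p1.png",np.hstack([a[0][130:330,230:530],a[1][100:300,200:500]]))
E
```

```text
7.9 69.88685614261932 [417.97687165 290.63182951  32.63365993] [-0.69171635 -0.50127424 -0.55403811]
11.1083 [531.74752053 147.09390032  32.01319209] [-1.81994301  0.95957033  0.30593904]
[564.16648514 106.36809742] 12.5
```

View pics/p1.png

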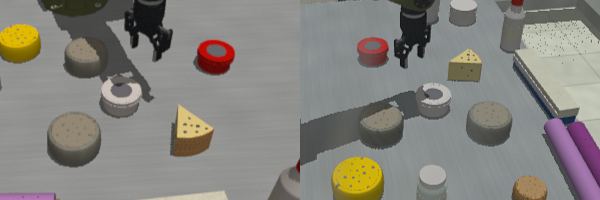

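The tub is now at scene (351,225) and side (334,198), with the lid flat and the wheels untouched. Measuring its position.

```bash
sed -i 's/tub=(364,218)/tub=(351,227)/;s/tub=(340,198)/tub=(334,199)/' m.py; python3 m.py | grep -E "tub|tilt|near|far"
```

```text
scene near 6 869 ztop 63.1 c 394.5 20.8 r 62.4
scene far 2 1662 ztop 63.2 c 700.8 -22.7 r 62.7
scene tub 3 1203 ztop 54.9 c 564.7 106.4 r 55.6
side near 2 984 ztop 62.6 c 395.2 17.8 r 63.5
side far 7 955 ztop 62.8 c 699.0 -26.6 r 63.8
side tub 4 882 ztop 54.5 c 566.6 102.8 r 56.2
scene tilt 0.0063453807803377634 uphill dir 162.17038468201713 905 1.428914887323397 [566.53913119 105.67092222  52.02110889] 48.29478671110019 55.59130228104527
side tilt 0.0028321212482485527 uphill dir -108.75310861916869 601 1.769043307753144 [565.40883234 102.24519421  50.71390119] 47.01872805433425 55.03355924755465
```

```bash
python3 - <<'E'
from h import *
q=down(-n,-1); a=mid+n*(110+85); off=53
bot.move_to([*a,140],q); bot.servo_line([*a,32],speed=120)
print(bot.servo_line([*(mid+n*off),32],speed=60,until_force=25))
s=bot.read_state(); print(s["clock"],s["ee_pos"],s["ft_force"],mid+n*off)
bot.servo_line([*(mid+n*100),32],speed=100); bot.servo_line([*(mid+n*170),160],speed=150)
bot.move_to([400,350,250],q)
for k in("scene","side"):
    c=bot.read_camera(k); np.savez(k+"0.npz",**c)
print(mid,bot.read_state()["clock"])
a=[np.load(f"{k}0.npz")["image"] for k in("scene","side")]
cv2.imwrite("pics/p2.png",np.hstack([a[0][130:330,150:450],a[1][100:300,200:500]]))
E
sed -i 's/tub=(351,227)/tub=(311,224)/;s/tub=(334,199)/tub=(335,223)/' m.py; python3 m.py
```

```text
False
16.875 [555.6547589   50.09410018  31.99424318] [ 0.21345733  1.9991684  -0.47435223] [555.65976102  50.00644694]
[547.75  -2.4 ] 19.7583
scene near 9 897 ztop 62.8 c 467.1 11.0 r 133.3
scene far 1 1662 ztop 63.3 c 668.5 -1.2 r 99.9
scene tub 2 3390 ztop 63.1 c 555.8 3.0 r 182.1
scene red 1 966 ztop 55.0 c 420.6 401.8 r 55.4
scene yellow 3 764 ztop 62.9 c 308.4 -180.7 r 63.4
scene jar 2 309 ztop 112.2 c 477.4 -259.6 r 33.8
scene small 1 701 ztop 48.3 c 721.8 -283.8 r 39.1
scene wedge 1 771 ztop 72.7 c 703.0 249.8 r 57.7
side near 1 985 ztop 62.8 c 391.6 17.1 r 64.2
side far 7 960 ztop 62.6 c 699.6 -25.5 r 62.8
side tub 4 1027 ztop 54.4 c 549.6 -3.8 r 55.9
side red 2 647 ztop 54.6 c 418.7 400.2 r 58.2
side yellow 2 1488 ztop 62.8 c 309.5 -184.5 r 62.7
side jar 1 467 ztop 111.6 c 476.3 -262.3 r 32.7
side small 2 597 ztop 47.8 c 721.9 -287.6 r 39.6
side wedge 4 316 ztop 72.0 c 705.2 252.2 r 59.5
scene tilt 0.05848058052418786 uphill dir -9.592369414396277 1050 2.2069321527900554 [567.27664008  -4.53771554  53.52449107] 47.93745886279214 64.1068124339406
side tilt 0.0016036243122961107 uphill dir -158.04645581684207 736 1.748018852136381 [549.39237315  -4.96577989  50.81053108] 47.00796700760213 54.9242429372008
```

View pics/p2.png

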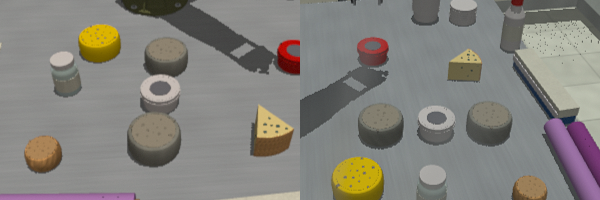

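The tub stands between the wheels (side view: 549.6,-3.8 against a midpoint of about 547,-4), level and with the robot clear. In the scene view its blob merges with the wheels, so I check it there by the white lid colour, then hand in if it agrees.

Run:
```python
from h import *
ok=[]
for k in("scene","side"):
    c=dict(np.load(k+"0.npz")); W=cloud(c); hsv=cv2.cvtColor(c["image"],cv2.COLOR_BGR2HSV)
    near_mid=np.hypot(W[...,0]-mid[0],W[...,1]-mid[1])<80
    m=near_mid&(W[...,2]>46)&(W[...,2]<58)&(hsv[...,2]>150)
    nl,L,st,_=cv2.connectedComponentsWithStats(m.astype(np.uint8)); P=W[L==1+st[1:,4].argmax()]
    (x,y),r=cv2.minEnclosingCircle(P[:,:2].astype(np.float32)); d=np.array([x,y])-mid
    al,cr=d@np.array([n[1],-n[0]]),d@n; print(k,len(P),x,y,r,"along %.1f cross %.1f"%(al,cr)); ok.append(abs(al)<8 and abs(cr)<8 and 49<r<58)
print(ok)
if all(ok): print(bot.finish_job())
```

```text
scene 582 547.0474853515625 -1.1256790161132812 53.89508819580078 along -0.9 cross 1.2
side 467 549.1983642578125 -2.4618782997131348 54.81001281738281 along 1.4 cross 0.2
[True, True]
the job is handed in; nothing more can be done
None
```

The lid is pressed level and the tub stands midway between the wheels, within about 2 mm of the midpoint and of the line in both camera views; the job was handed in at about 20 s, but no verdict was returned.

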